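# Return the dip rod to the rice cooker's water tank

### The arm

A 6-joint arm with a two-finger parallel gripper is mounted at the origin on the work surface. World frame = base frame: x ahead of the robot, y to its left, z up, the work surface at z = 0. Lengths are in m, angles in rad, forces in N, time in s.
With the tool pointing down it reaches from about 0.3 to 0.775 m from the base axis. Payload 14.6 kg.
Tool frame: the origin (TCP) lies at the very end of the fingers, on their centre line; the grasp point (between the pads) lies 19 mm behind it; z points along the fingers, y is the line along which they close (so a half turn about z gives the same grasp; the last joint's range is limited). The gripper opens to 94 mm and grips with 3 to 60 N. Pads are 16 mm wide; open, the fingers measure 119 mm over their backs; the gripper's body (75 mm by 177 mm) begins 78 mm behind the grasp point.
Start: joints at [-1.257, 0.3, 1.521, -0, 1.321, -0.067], TCP at [0.204, -0.511, 0.205] pointing down, gripper open.
Joint ranges: [-3.03, 3.03], [-0.79, 2.21], [0.23, 2.52], [-1.04, 4.18], [0, 3.07], [-2.55, 2.55]. Speed limits (rad/s): [2.22, 2.22, 2.57, 3.14, 3.14, 3.14].

### API

Orientations are given as [roll, pitch, yaw] about the fixed x, y, z axes, in that order (R = Rz(yaw) Ry(pitch) Rx(roll)).
In Python, from station import ctrl gives the robot as it stands.
- The arm moves only by the shell command python3 -m pendant 'ROWS' [OPENING] [FORCE]. ROWS is JSON, a list of rows, each a list of 2 entries, a list of its own where there are three numbers: the shift along the world's x, y, z in cm, then the turn about the world's z in rad. A call has 1 to 20 rows; each row shifts and turns the commanded pose from where the row before left it; what a row does not reach is not made up. A row lasts 1/12 s, in which the tool goes at most 41.7 mm and 7.16 degrees, less where a joint would pass 70% of its speed; a pose out of reach is approached as far as the arm can. A call is refused whole if a number of a shift passes 4.17 or a number of a turn 0.125, either way. A call with a gripper value outside its range is refused whole. OPENING is the opening, from 0 (shut) to 1 (fully open), set as the call begins (- or left out, the last holds). The fingers move at their own pace and stop on an object; FORCE is the grip in N (left out, the last holds). Time passes only in rows, so rows that do not move let the fingers close. It gives the time, the measured TCP pose, the force, the opening and the grip force at its end, in the units of the state.
- ctrl.get_obs(): the state, without advancing time (a new reading comes with each control period).
- ctrl.camera(name): name is "side" or "top"; returns a dict with "color" (384x512x3 uint8, red, green, blue), "intrinsics" (3x3 intrinsics, pixels), "k1" (the pictures are not rectified: a ray, as slopes to the right and down, at radius r is drawn at 1 + k1 r^2 times it, then the intrinsics apply), "camera_from_world" (4x4, takes a point from world to camera coordinates). Camera axes: x right, y down, z forward; pixel columns grow to the right and rows downward; lengths in m; the calibration is good to about 2 mm. A picture is of the moment at which its call begins. There is no depth.
- ctrl.hand_in(): hands the job in; it is judged then, once.
The state is a dict: "time_s": time; "qpos": joint angles; "joint_vel": joint speeds; "tau": joint torques, N m; "ee_pos": TCP position; "eef_rot": TCP orientation; "force": force on the tool from outside, world axes, zero at the start; "moment": the same for the moment, N m; "grip_width": finger opening in m; "grip_force": force on a finger pad.
Only numpy, scipy, OpenCV 4.12 (cv2) and the standard library are available. Lean on these libraries where they do the work, as an engineer would, in place of code of your own. Each camera call takes 0.05 s, during which the arm holds its last target. There are 200 camera calls.

### The job

Lift the dip rod, the longest tool in the wooden drying stand, and lower it foot first into the round well in the top of the rice cooker's water tank until it rests on the bottom of the well, with its half-way ring about level with the mouth. Lower it all the way, do not let it drop; then let go and leave it standing there. The two short tools stay in the stand.

Things in the scene. Friction and masses are not known exactly. Their poses are not given: they have to be found in the camera images.
- stick_mid (a point): Centre of the dip rod, half-way up, at a thin black ring. Loose upright rod 180 mm long, 0.1 kg: flat-footed steel shaft 20 mm in diameter, then a black cylindrical grip 30 mm in diameter over the top 40 mm (its middle 70 mm above this point). The foot is 90 mm below, the top 90 mm above. z: along the rod, up. Starts foot down in any one of the stand's three sockets, top 190 mm above the table.
- well_mouth (a point): Centre of the mouth of a blind vertical well, 44 mm in diameter, 90 mm deep, flat rigid floor, at its black collar's rim 120 mm above the table. It is in the top of the fixed white water tank (120 x 100 mm, 116 mm high) of the rice cooker. z up; y points away from the cooker's round body, 180 mm high, which begins 70 mm from the well's axis. A rod resting in it may lean up to 15 degrees.
- pestle_mid (a point): Centre of a short loose steel pestle, 112 mm long, 20 mm thick, ball 28 mm in diameter on top, 122 mm above the table. To be left in its socket of the fixed wooden drying stand (80 x 190 mm, 50 mm high; three sockets 24 mm wide, 40 mm deep, in a row 60 mm apart).
- tamper_mid (a point): Centre of a short loose tamper, 112 mm long: 20 mm steel shaft under a black crossbar 52 x 16 x 16 mm (a T seen from the side), its top 122 mm above the table. To be left in its socket of the stand.

How it is judged:
On the way:
1. the dip rod is lifted clear out of the stand (height (world z) of stick_mid above 0.15 m), for 0.1 s.
At the end, for the whole second after the job is handed in: The dip rod stands foot down on the floor of the well, at rest: its centre within 20 mm sideways of the well's centre and not more than 10 mm above or 12 mm below the mouth's level, leaning less than 20 degrees (horizontal distance between stick_mid and well_mouth below 0.02 m and z of stick_mid in the frame of well_mouth between -0.012 and 0.01 m and angle between stick_mid's own z axis and vertical below 0.35 rad and linear speed of stick below 0.03 m/s); the robot touches nothing.
It fails at once if the dip rod is dropped into the well (it moves faster than 0.6 m/s inside it) (horizontal distance between stick_mid and well_mouth below 0.02 m and z of stick_mid in the frame of well_mouth below 0.09 m and linear speed of stick above 0.6 m/s).
It fails at once if a short tool is moved more than 30 mm from its place in the stand (distance of any of pestle_mid, tamper_mid from where it was at the start of the episode above 0.03 m).
It also fails if it takes over 40 s, if anything falls off the work surface, if the arm or the gripper's body presses on something with over 40 N, if the wrist force passes 120 N, or if a joint passes its speed limit or range.

## Working session

There is one attempt and no reset: what is moved stays moved. The work goes in short steps, Python scripts to look and compute and a shell command to move; the robot and the scene stay as the last step left them, time stands still between calls to the robot, and variables do not carry over. Pictures are saved under pics/ and viewed, at most 10 in all, crops included, and the job is handed in when it is done.

```bash
mkdir -p pics
cat > h.py <<'E'
import numpy as np, cv2
from station import ctrl
def ray(c,u,v):
    K=c["intrinsics"];k=c["k1"]
    d=np.array([(u-K[0][2])/K[0][0],(v-K[1][2])/K[1][1]]);s=d.copy()
    for _ in range(20): s=d/(1+k*(s@s))
    T=np.array(c["camera_from_world"]);R=T[:3,:3]
    return -R.T@T[:3,3], R.T@np.array([s[0],s[1],1])
def atz(c,u,v,z):
    o,d=ray(c,u,v); return o+d*(z-o[2])/d[2]
def proj(c,p):
    T=np.array(c["camera_from_world"]);q=T[:3,:3]@np.array(p)+T[:3,3];s=q[:2]/q[2]
    s=s*(1+c["k1"]*(s@s));K=c["intrinsics"];return K[0][0]*s[0]+K[0][2],K[1][1]*s[1]+K[1][2]
def tri(rays):
    A=0;b=0
    for o,d in rays:
        d=d/np.linalg.norm(d);P=np.eye(3)-np.outer(d,d);A=A+P;b=b+P@o
    return np.linalg.solve(A,b)
def snap(n,f):
    c=ctrl.camera(n);cv2.imwrite(f"pics/{f}.png",c["color"][:,:,::-1]);return c
E
python3 - <<'E'
from h import *
import pickle
for n in("top","side"):
    c=snap(n,n+"0");pickle.dump(c,open(n+".pkl","wb"));T=np.array(c["camera_from_world"]);print(n,-T[:3,:3].T@T[:3,3],T[2,:3])
print(ctrl.get_obs())
E
```

```text
top [0.44613278 0.01206992 0.95060923] [ 0.0892455   0.01772346 -0.99585196]
side [ 0.45524081 -0.60916678  0.76616293] [ 0.11004804  0.6979058  -0.70768419]
{'time_s': 0.1, 'qpos': array([-1.25663114e+00,  3.00444320e-01,  1.52149891e+00, -3.82359361e-06,
        1.32067067e+00, -6.66082109e-02]), 'joint_vel': array([ 0.00139742, -0.00113712, -0.00202437, -0.00065184,  0.00014157,
       -0.00029606]), 'tau': array([ 2.22093763e-04, -5.32647264e+01, -3.53288341e+01,  7.09003466e-02,
        2.35021318e-02, -4.25837345e-05]), 'ee_pos': array([ 0.20432514, -0.51040075,  0.20493577]), 'eef_rot': array([-3.14057343e+00, -6.42774555e-05,  3.80774314e-01]), 'force': array([ 0.68144761,  0.29897834, -0.01904804]), 'moment': array([-0.02366771,  0.03289574,  0.05234123]), 'grip_force': 0.0, 'grip_width': 0.09415408281996937}
```

View pics/top0.png

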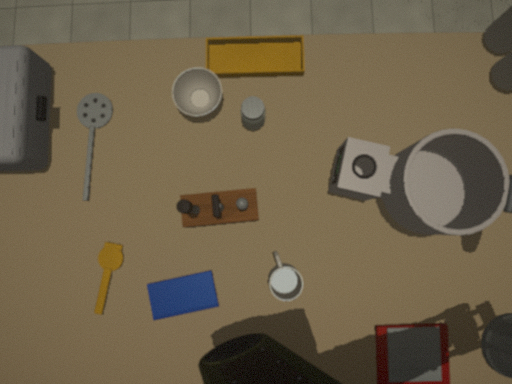

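View pics/side0.png

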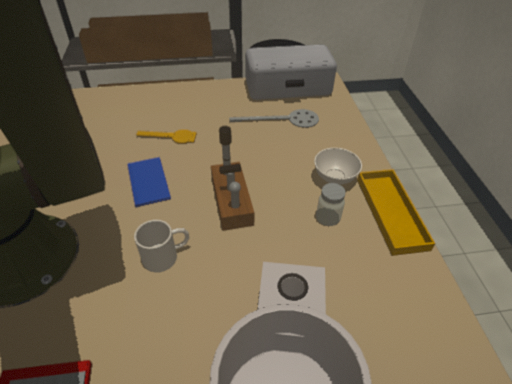

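The top view shows the rod's black top at about (184,206), the tamper bar at (217,206), the pestle ball at (242,203) and the well at (364,166). In the side view the rod top is at (225,131), the crossbar at (230,169) and the well at (293,287). I'll enlarge these for exact pixels.

Run:
```python
from h import *
import pickle
t=pickle.load(open("top.pkl","rb"));s=pickle.load(open("side.pkl","rb"))
def cr(c,u,v,w,h,k):return cv2.resize(np.clip(c["color"][v:v+h,u:u+w,::-1]*1.5,0,255).astype('uint8'),None,fx=k,fy=k,interpolation=cv2.INTER_CUBIC)
a=np.hstack([cr(t,170,180,100,50,4),cr(t,325,145,100,50,4)])
b=np.hstack([cr(s,190,115,100,100,4),cr(s,245,250,100,100,4)])
cv2.imwrite("pics/crop.png",np.vstack([a,b]))
```

```text
(no output)
```

View pics/crop.png

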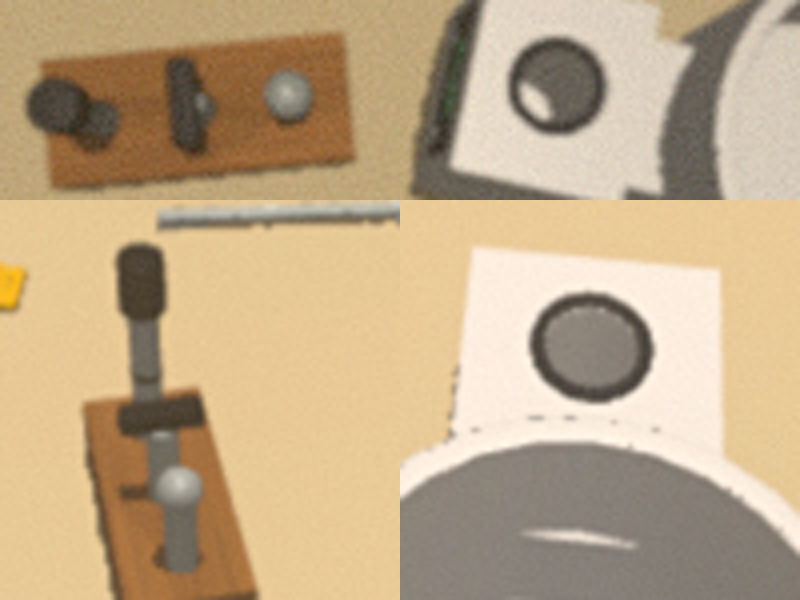

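Run:
```python
from h import *
import pickle
t=pickle.load(open("top.pkl","rb"));s=pickle.load(open("side.pkl","rb"))
print("rod top",atz(t,184.1,205.9,.19),atz(s,224.7,128,.19),tri([ray(t,184.1,205.9),ray(s,224.7,128)]))
print("rod ring",atz(s,226.2,159.2,.10))
print("well",atz(t,363.9,166.1,.12),atz(s,292.6,286.4,.12),tri([ray(t,363.9,166.1),ray(s,292.6,286.4)]))
print("pestle",atz(t,241.9,203.4,.108),atz(s,234.3,186.4,.108))
print("tamper",atz(t,216.2,205.9,.12),atz(s,229.9,168,.118))
print("tank corners",[atz(t,*p,.116)[:2] for p in((345.5,138),(337.5,186.5))])
print("tray cup jar",atz(t,285,280,.08),atz(t,253,108,.08))
```

```text
rod top [0.49542661 0.17170799 0.19      ] [0.49639253 0.17734919 0.19      ] [0.49557928 0.17069412 0.19484755]
rod ring [0.49526308 0.16717932 0.1       ]
well [ 0.58255053 -0.22718735  0.12      ] [ 0.58364798 -0.2297383   0.12      ] [ 0.58362327 -0.22807407  0.11710289]
pestle [0.50372342 0.05462029 0.108     ] [0.50499291 0.05812209 0.108     ]
tamper [0.4984319  0.11276238 0.12      ] [0.50018325 0.11254477 0.118     ]
tank corners [array([ 0.65006628, -0.18887011]), array([ 0.53727072, -0.16555133])]
tray cup jar [ 0.32356752 -0.04190421  0.08      ] [0.73902765 0.02490815 0.08      ]
```

```bash
python3 -m pendant '[[[0,0,2.5],0],[[0,0,2.5],0],[[1.4,3.2,0],0.055],[[1.4,3.2,0],0.055],[[1.4,3.2,0],0.055],[[1.4,3.2,0],0.055],[[1.4,3.2,0],0.055],[[1.4,3.2,0],0.055],[[1.4,3.2,0],0.055],[[1.4,3.2,0],0.055],[[1.4,3.2,0],0.055],[[1.4,3.2,0],0.055],[[1.4,3.2,0],0.055],[[1.4,3.2,0],0.055],[[1.4,3.2,0],0.055],[[1.4,3.2,0],0.055],[[1.4,3.2,0],0.055],[[1.4,3.2,0],0.055],[[1.4,3.2,0],0.055],[[1.4,3.2,0],0.055]]' 1 30
```

```text
time_s: 1.77
ee_pos: [0.4566, 0.0673, 0.2553]
eef_rot: [-3.141, 0.0, 1.374]
force: [0.9, 0.0, 0.3]
grip_width: 0.0943
grip_force: 0.0
```

```bash
python3 -m pendant '[[[1.3,3.5,0],0],[[1.3,3.5,0],0],[[1.3,3.6,0],0],[[0,0,0],0],[[0,0,0],0],[[0,0,0],0]]'
python3 - <<'E'
from h import *
t=snap("top","t1");s=snap("side","s1");o=ctrl.get_obs();print(o["ee_pos"],o["force"])
f=lambda c,u,v,w,h,k:cv2.resize(c["color"][v:v+h,u:u+w,::-1],None,fx=k,fy=k,interpolation=cv2.INTER_CUBIC)
cv2.imwrite("pics/c1.png",np.hstack([f(t,130,150,130,130,3),f(s,165,60,130,130,3)]))
E
```

```text
time_s: 2.27
ee_pos: [0.4951, 0.1711, 0.2551]
eef_rot: [-3.141, 0.001, 1.371]
force: [0.7, -0.8, -0.3]
grip_width: 0.0939
grip_force: 0.0
[0.49522767 0.17048264 0.2555412 ] [0.77693743 0.50563294 0.39228129]
```

View pics/c1.png

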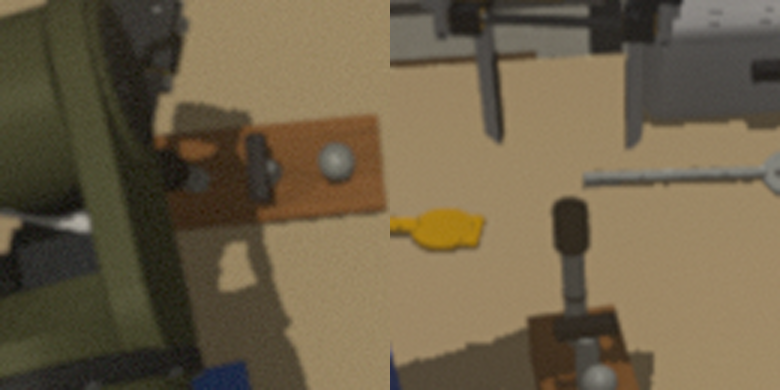

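The side view shows the fingers straddling the rod top, tips at about (494,140) and (632,147) in the crop and the rod at (570,208). Now descend and grip.

```bash
python3 -m pendant '[[[0,0.2,-2],0],[[0,0,-2],0],[[0,0,-2],0],[[0,0,-2],0],[[0,0,-2],0],[[0,0,0],0],[[0,0,0],0]]'; python3 -m pendant '[[[0,0,0],0],[[0,0,0],0],[[0,0,0],0],[[0,0,0],0],[[0,0,0],0],[[0,0,0],0],[[0,0,0],0],[[0,0,0],0],[[0,0,0],0],[[0,0,0],0],[[0,0,0],0],[[0,0,0],0]]' 0 25
```

```text
time_s: 2.95
ee_pos: [0.4953, 0.1726, 0.1557]
eef_rot: [-3.141, 0.0, 1.37]
force: [-0.1, 0.8, 0.8]
grip_width: 0.0938
grip_force: 0.0
time_s: 3.95
ee_pos: [0.4954, 0.1734, 0.1554]
eef_rot: [-3.142, 0.0, 1.371]
force: [0.1, -0.5, -0.1]
grip_width: 0.0296
grip_force: 25.0
```

```bash
python3 -m pendant '[[[0,0,0.5],0],[[0,0,1],0],[[0,0,1],0],[[0,0,1],0],[[0,0,1],0],[[0,0,1.5],0],[[0,0,1.5],0],[[0,0,1.5],0],[[0,0,1.5],0],[[0,0,1.5],0],[[0,0,1.5],0],[[0,0,1.5],0],[[0,0,1.5],0],[[0,0,1],0],[[0,0,0],0],[[0,0,0],0]]'
python3 - <<'E'
from h import *
t=snap("top","t2");s=snap("side","s2");o=ctrl.get_obs();print(o["ee_pos"],o["force"],o["grip_width"])
f=lambda c,u,v,w,h,k:cv2.resize(c["color"][v:v+h,u:u+w,::-1],None,fx=k,fy=k,interpolation=cv2.INTER_CUBIC)
cv2.imwrite("pics/c2.png",np.hstack([f(t,130,150,130,180,3),f(s,165,20,130,180,3)]))
E
```

```text
time_s: 5.28
ee_pos: [0.4954, 0.1734, 0.3306]
eef_rot: [3.141, -0.0, 1.371]
force: [-0.9, -0.7, -1.1]
grip_width: 0.03
grip_force: 25.0
[0.49517357 0.1733298  0.32957371] [-0.36123681 -0.85651573 -1.40352945] 0.0297600127833504
```

View pics/c2.png

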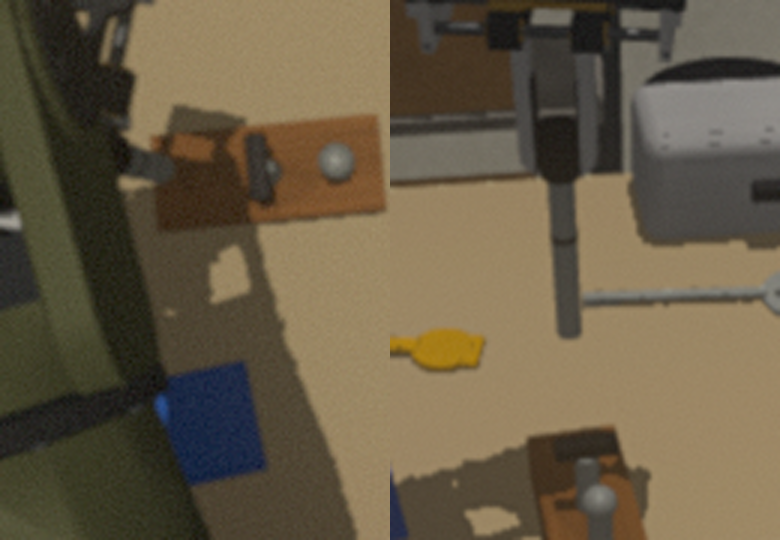

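The side crop shows the rod held upright in the fingers, ring at (565,240) and foot at (569,335), and both short tools still in the stand. I'll check its lean and carry it above the well.

```bash
python3 -m pendant '[[[0.3,-1.2,0],0],[[0.5,-2.3,0],0],[[0.5,-2.3,0],0],[[0.5,-2.3,0],0],[[0.5,-2.3,0],0],[[0.5,-2.3,0],0],[[0.5,-2.3,0],0],[[0.5,-2.3,0],0],[[0.5,-2.3,0],0],[[0.5,-2.3,0],0],[[0.5,-2.3,0],0],[[0.5,-2.3,0],0],[[0.5,-2.3,0],0],[[0.5,-2.3,0],0],[[0.5,-2.3,0],0],[[0.5,-2.3,0],0],[[0.5,-2.3,0],0],[[0.5,-2.2,0],0],[[0,0,0],0],[[0,0,0],0]]'
python3 - <<'E'
from h import *
t=snap("top","t3");s=snap("side","s3");o=ctrl.get_obs();print(o["ee_pos"],o["force"],o["grip_width"])
print(proj(s,(.4953,.1733,.275)),proj(s,(.4953,.1733,.185)),"seen 223.3,100 / 224.7,131.5")
p=o["ee_pos"];print([[np.round(proj(c,p-[0,0,d])) for d in(.055,.145)] for c in(t,s)])
f=lambda c,u,v,w,h,k:cv2.resize(c["color"][v:v+h,u:u+w,::-1],None,fx=k,fy=k,interpolation=cv2.INTER_CUBIC)
cv2.imwrite("pics/c3.png",np.hstack([f(t,300,110,130,180,3),f(s,230,180,130,180,3)]))
E
```

```text
time_s: 7.05
ee_pos: [0.5829, -0.2301, 0.3292]
eef_rot: [-3.14, -0.0, 1.369]
force: [-0.3, 0.5, -0.9]
grip_width: 0.0295
grip_force: 25.0
[ 0.58309344 -0.22854312  0.33010317] [ 0.11403691 -0.64810604 -0.61580704] 0.029588038820034437
(np.float64(222.6667932033145), np.float64(98.33991260481685)) (np.float64(224.4844830726576), np.float64(130.72308239053163)) seen 223.3,100 / 224.7,131.5
[[array([388., 152.]), array([373., 161.])], [array([300., 233.]), array([295., 266.])]]
```

View pics/c3.png

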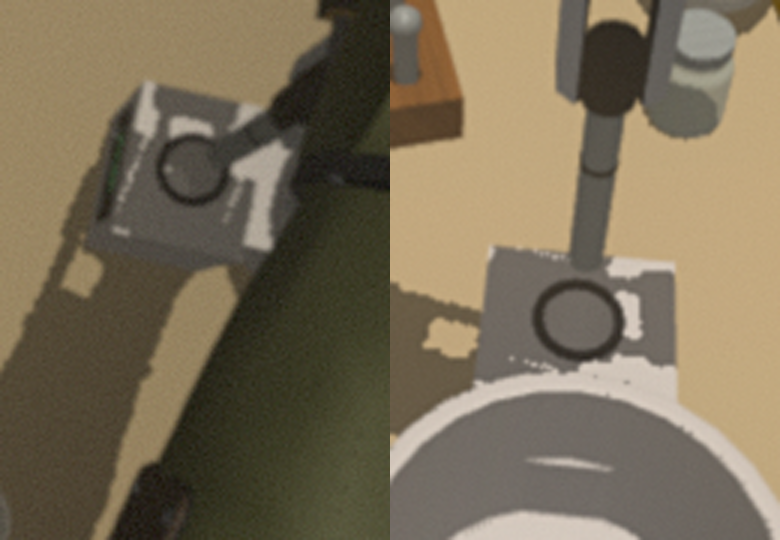

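The rod's foot, at crop (222,152) in top and (587,258) in side, matches the prediction above the well mouth. I'll lower it.

```bash
python3 -m pendant '[[[0,0,-1],0],[[0,0,-1],0],[[0,0,-1],0],[[0,0,-1],0],[[0,0,-1],0],[[0,0,-1],0],[[0,0,-1],0],[[0,0,-1],0],[[0,0,0],0],[[0,0,0],0]]'; python3 -m pendant '[[[0,0,-1],0],[[0,0,-1],0],[[0,0,-1],0],[[0,0,-1],0],[[0,0,-1],0],[[0,0,-1],0],[[0,0,-0.5],0],[[0,0,0],0],[[0,0,0],0]]'
```

```text
time_s: 7.98
ee_pos: [0.5833, -0.2286, 0.25]
eef_rot: [-3.141, -0.0, 1.371]
force: [0.2, -0.6, -0.0]
grip_width: 0.0298
grip_force: 25.0
time_s: 8.73
ee_pos: [0.5835, -0.2286, 0.1854]
eef_rot: [-3.142, -0.0, 1.371]
force: [-0.3, 0.5, -1.0]
grip_width: 0.0294
grip_force: 25.0
```

```bash
python3 -m pendant '[[[0,0,-0.3],0],[[0,0,-0.3],0],[[0,0,-0.2],0],[[0,0,0],0],[[0,0,0],0]]'; python3 -m pendant '[[[0,0,-0.1],0],[[0,0,-0.1],0],[[0,0,0],0],[[0,0,0],0]]'
```

```text
time_s: 9.15
ee_pos: [0.5834, -0.2286, 0.1774]
eef_rot: [-3.141, 0.0, 1.371]
force: [-0.3, 0.7, -1.2]
grip_width: 0.0301
grip_force: 25.0
time_s: 9.48
ee_pos: [0.5834, -0.2286, 0.1755]
eef_rot: [3.142, 0.0, 1.371]
force: [-0.7, -0.2, -1.7]
grip_width: 0.0299
grip_force: 25.0
```

```bash
python3 -m pendant '[[[0,0,-0.1],0],[[0,0,0],0],[[0,0,0],0]]';python3 -m pendant '[[[0,0,-0.1],0],[[0,0,0],0],[[0,0,0],0]]'
```

```text
time_s: 9.73
ee_pos: [0.5836, -0.2287, 0.1754]
eef_rot: [3.14, 0.0, 1.371]
force: [-1.4, -0.0, 5.5]
grip_width: 0.0297
grip_force: 25.0
time_s: 9.98
ee_pos: [0.5838, -0.2289, 0.1753]
eef_rot: [3.139, 0.001, 1.371]
force: [-2.4, -0.1, 12.1]
grip_width: 0.0296
grip_force: 25.0
```

Contact came at 0.1755 m, which is where the well floor was expected. Unload, open, retreat.

```bash
python3 -m pendant '[[[0,0,0.2],0],[[0,0,0],0],[[0,0,0],0]]'; python3 -m pendant '[[[0,0,0],0],[[0,0,0],0],[[0,0,0],0],[[0,0,0],0],[[0,0,0],0],[[0,0,0],0],[[0,0,0],0],[[0,0,0],0]]' 0.7; python3 -m pendant '[[[0,0,0.5],0],[[0,0,1],0],[[0,0,1],0],[[0,0,1.5],0],[[0,0,1.5],0],[[0,0,2],0],[[0,0,2],0],[[0,0,2],0],[[0,2.5,0],0],[[0,2.5,0],0],[[0,2.5,0],0],[[0,2.5,0],0],[[0,0,0],0],[[0,0,0],0]]'
python3 - <<'E'
from h import *
t=snap("top","t4");s=snap("side","s4");o=ctrl.get_obs();print(o["ee_pos"],o["force"],o["grip_width"])
print([np.round(proj(s,(.5835,-.2286,z)),1) for z in(.12,.21)])
f=lambda c,u,v,w,h,k:cv2.resize(c["color"][v:v+h,u:u+w,::-1],None,fx=k,fy=k,interpolation=cv2.INTER_CUBIC)
cv2.imwrite("pics/c4.png",np.hstack([f(t,300,110,130,180,3),f(s,200,150,130,180,3)]))
E
```

```text
time_s: 10.23
ee_pos: [0.5834, -0.2286, 0.1754]
eef_rot: [-3.142, 0.0, 1.371]
force: [0.2, 0.1, 2.1]
grip_width: 0.03
grip_force: 25.0
time_s: 10.9
ee_pos: [0.5834, -0.2286, 0.1754]
eef_rot: [-3.142, -0.0, 1.371]
force: [-0.9, 0.3, 0.3]
grip_width: 0.0654
grip_force: 0.0
time_s: 12.07
ee_pos: [0.5836, -0.1278, 0.2918]
eef_rot: [3.14, 0.0, 1.373]
force: [0.6, 0.2, 0.8]
grip_width: 0.0656
grip_force: 0.0
[ 0.58345327 -0.1292474   0.29113954] [0.26735007 0.11359395 0.06109504] 0.06553669708427846
[array([292.4, 285.9]), array([296.4, 257.3])]
```

View pics/c4.png

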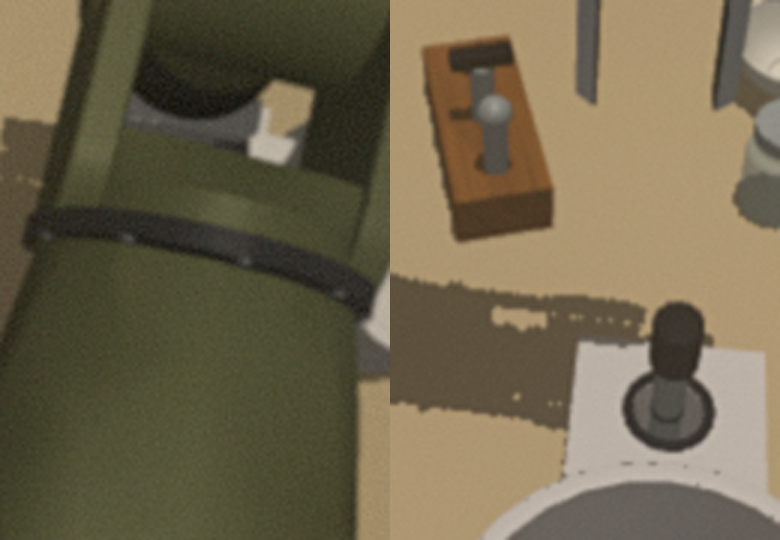

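The side crop shows the rod standing upright in the centre of the well, top at about (680,318) and ring near mouth level at (668,415). The gripper is clear and both short tools are in the stand.

```bash
python3 -c "
from station import ctrl
print(ctrl.hand_in())"
```

```text
the job is handed in; nothing more can be done
None
```

The dip rod is standing upright on the floor of the well with its ring about level with the mouth, the gripper is clear of it, both short tools are still in the stand, and the job was handed in at about 12 s; no verdict came back.

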